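# Rake terminal blocks into an even layer on a sprung feeder bed

## Task

Take the rake from its yellow rest and rake the six terminal blocks from the crowded end of the feeder out over its white bed into an even single layer, two blocks in each marked third. Rake with the tines riding on the bed, in the middle third and in the far third too, but lightly: the bed sits on springs and must never be pressed or the feeder walls pushed with more than about 12 N. Touch the blocks only with the rake, leave everything else alone, and stand the rake back in its rest.

Things in the scene. Friction and masses are not known exactly. Their poses are not given: they have to be found in the camera images.
- tray: Blue parts feeder fixed to the table: trough open at the top, 158 (x) by 336 (y) mm inside, walls 4 mm thick, rim 78 mm above the origin; flange 12 mm high and 21 mm wide around the foot. Origin: centre of the underside, z up. Black lines across its white bed, and yellow ticks on the long walls, at y = -55 and 55 mm mark off thirds.
- bed_home (a point): Middle of the white bed when level, 47 mm above the feeder origin. The real bed is two smooth, heavy plates (set down slowly) on springs: the -y third stays level but up to about 10 mm higher or lower; the rest is hinged to it at y = -55 mm and slopes up or down by up to about 0.08 rad, different every time and not measured. It gives 1 mm per 5 N there, per 2 N at the far end.
- rake: Rake standing upright in its rest, 0.16 kg, same either way round. Origin: tip of the middle tine; z up the handle, x along the row of tines, rakes along its y. Three steel tines 8 mm square, 46 mm long, at x = -18, 0, 18 mm; on them a bar 44 (x) by 26 (y) mm, z = 46 to 60 mm; wooden handle 24 by 24 mm, z = 60 to 140 mm, red band near its top.
- rest: Yellow rake rest fixed to the table: two rails along its x, 72 mm long, tops 52 mm above the origin, between them a slot 14 mm wide (y) and 60 mm long (x). The tines hang in the slot and the bar sits on the rails, tine tips 6 mm above the origin. Origin: centre of the underside, z up.
- piece0: Terminal block, grey plastic, 30 (x) by 34 (y) by 20 (z) mm, 40 g, origin at the centre of its underside. All six start flat in the -y third of the bed, in three lanes (feeder x about -50, 0, 50 mm), two to a lane, some 40 mm clear of the end wall.
- piece1: Terminal block, orange plastic, 30 (x) by 34 (y) by 20 (z) mm, 40 g, origin at the centre of its underside. All six start flat in the -y third of the bed, in three lanes (feeder x about -50, 0, 50 mm), two to a lane, some 40 mm clear of the end wall.
- piece2: Terminal block, blue plastic, 30 (x) by 34 (y) by 20 (z) mm, 40 g, origin at the centre of its underside. All six start flat in the -y third of the bed, in three lanes (feeder x about -50, 0, 50 mm), two to a lane, some 40 mm clear of the end wall.
- piece3: Terminal block, green plastic, 30 (x) by 34 (y) by 20 (z) mm, 40 g, origin at the centre of its underside. All six start flat in the -y third of the bed, in three lanes (feeder x about -50, 0, 50 mm), two to a lane, some 40 mm clear of the end wall.
- piece4: Terminal block, yellow plastic, 30 (x) by 34 (y) by 20 (z) mm, 40 g, origin at the centre of its underside. All six start flat in the -y third of the bed, in three lanes (feeder x about -50, 0, 50 mm), two to a lane, some 40 mm clear of the end wall.
- piece5: Terminal block, red plastic, 30 (x) by 34 (y) by 20 (z) mm, 40 g, origin at the centre of its underside. All six start flat in the -y third of the bed, in three lanes (feeder x about -50, 0, 50 mm), two to a lane, some 40 mm clear of the end wall.
- transformer: Bystander: small three-coil transformer, 50 by 120 by 100 mm; origin at the centre of its underside.
- contactor: Bystander: white contactor, 60 by 45 by 70 mm; origin at the centre of its underside.
- carton: Bystander: cardboard carton, 90 by 60 by 50 mm; origin at the centre of its underside.
- screwdriver: Bystander: screwdriver lying on the table; origin at the centre of its underside (screwdriver: on its axis).
- tape: Bystander: roll of black tape, 80 mm across, 20 mm high, lying flat; origin at the centre of its underside.
- jar: Bystander: jar, 60 mm across, 80 mm high; origin at the centre of its underside.

How it is judged:
By the outcome, as a careful person would: the job done as asked, in the order asked, and still so for the second after the job is handed in, with the robot touching nothing.
It also fails if it takes over 72 s, if anything falls off the work surface, if the arm or the gripper's body presses on something with over 40 N, if the wrist force passes 120 N, or if a joint passes its speed limit or range.

## Robot

A 6-joint arm with a two-finger parallel gripper is mounted at the origin on the work surface. World frame = base frame: x ahead of the robot, y to its left, z up, the work surface at z = 0. Lengths are in m, angles in rad, forces in N, time in s.
With the tool pointing down it reaches from about 0.3 to 0.875 m from the base axis. Payload 4.2 kg.
Tool frame: the origin (TCP) lies at the very end of the fingers, on their centre line; the grasp point (between the pads) lies 19 mm behind it (ctrl.grasp_offset is the z of the grasp point in the tool frame, in m); z points along the fingers, y is the line along which they close (so a half turn about z gives the same grasp; the last joint's range is limited). The gripper opens to 85 mm and grips with 20 to 120 N. Pads are 22 mm wide; open, the fingers measure 114 mm over their backs; the gripper's body (76 mm by 85 mm) begins 54 mm behind the grasp point. The pads swing forward as they close: fully open they stand 13 mm farther back than shut.
Start: joints at [-1.252, 0.32, 1.565, -0, 1.257, -0.02], TCP at [0.191, -0.542, 0.231] pointing down, gripper open.
Joint ranges: [-3.11, 3.11], [-0.84, 2.01], [0.21, 2.61], [-1.34, 4.49], [0.05, 2.63], [-2.56, 2.56]. Speed limits (rad/s): [2.57, 2.57, 3.14, 3.14, 3.14, 3.14].

## Interface

Orientations are given as [roll, pitch, yaw] about the fixed x, y, z axes, in that order (R = Rz(yaw) Ry(pitch) Rx(roll)).
In Python, from cell import ctrl, jaws, vision, job gives the robot as it stands. Calls block until the motion is done:
- ctrl.movep(position, orientation): joint-space move of the TCP to a pose.
- ctrl.move_straight(position, vel=0.15, frame=None): straight line of the TCP; frame=None keeps the orientation; vel is the mean speed in m/s.
- ctrl.movej(angles): joint-space move.
- jaws.grip(opening): finger opening in m; the grip force is fixed at half the most; returns when the fingers have stopped.
- ctrl.sleep(seconds).
- ctrl.ik(position, orientation): joint angles nearest the present ones, or None.
- ctrl.observe(): the state.
- vision.camera(name): name is "side" or "top"; returns (picture, depth): 480x640x3 uint8, red, green, blue; 480x640 float32, m along the optical axis (not along the pixel's ray), 0 where there is no reading.
- vision.camera_model(name): a dict with "vfov" (degrees; the focal length in pixels is half the picture's height over the tangent of half this angle, whatever the lens; pixels are square), "cx", "cy" (the principal point, pixels), "R" (3x3) and "t" (3): a world point X has camera coordinates R X + t. Camera axes: x right, y down, z forward; pixel columns grow to the right and rows downward; lengths in m; the calibration is good to about 2 mm. A picture is of the moment at which its call begins. camera_model takes no time and is no camera call.
A pose or a line that the arm cannot do raises ctrl.Unreachable and nothing moves.
- job.close_job(): hands the job in; it is judged then, once.
The state is a dict: "clock": time; "joint_pos": joint angles; "joint_velocities": joint speeds; "effort": joint torques, N m; "position": TCP position; "tool_rot": TCP orientation; "ft_force": force on the tool from outside, world axes, zero at the start; "moment": the same for the moment, N m; "grip_width": finger opening in m; "finger_force": force on a finger pad.
Only numpy, scipy, OpenCV 4.12 (cv2) and the standard library are available. Lean on these libraries where they do the work, as an engineer would, in place of code of your own. Each camera call takes 0.05 s, during which the arm holds its last target. There are 200 camera calls.

## Working session

There is one attempt and no reset: what is moved stays moved. The work goes in short steps, each a Python script; the robot and the scene stay as the last script left them, time stands still between calls to the robot, and variables do not carry over. Pictures are saved under pics/ and viewed, at most 10 in all, crops included, and the job is handed in when it is done.

```bash
ls; mkdir -p pics; python3 - <<'E'
from cell import ctrl,jaws,vision,job
import cv2,numpy as np
for n in ("top","side"):
    p,d=vision.camera(n); cv2.imwrite(f"pics/{n}0.png",p[:,:,::-1]); np.save(f"pics/{n}0.npy",d); np.save(f"pics/{n}0c.npy",p)
    print(n,vision.camera_model(n))
o=ctrl.observe(); print(o,ctrl.grasp_offset)
E
```

```text
pics
top {'vfov': 42.03558176008024, 'cx': 320.9255952512738, 'cy': 238.49332561153915, 'R': array([[-0.01529831, -0.99986691, -0.0056678 ],
       [-0.98767785,  0.0159943 , -0.15568123],
       [ 0.15575117,  0.0032163 , -0.98779109]]), 't': array([0.03071356, 0.53329501, 1.50627108])}
side {'vfov': 52.05214667910958, 'cx': 327.33192750193274, 'cy': 242.02184530559236, 'R': array([[-0.84481777, -0.53492859, -0.01159018],
       [-0.39641252,  0.64031299, -0.65791823],
       [ 0.35936061, -0.55122652, -0.75300018]]), 't': array([0.45565896, 0.22213157, 1.04275032])}
{'clock': 0.1, 'joint_pos': array([-1.25195887e+00,  3.20233998e-01,  1.56555881e+00, -2.18632114e-05,
        1.25741334e+00, -2.00077292e-02]), 'joint_velocities': array([ 0.00255226, -0.00072914, -0.00180022, -0.0001373 , -0.00173245,
       -0.00134103]), 'effort': array([ 2.77373056e-04, -4.16406655e+01, -2.34704769e+01, -2.66235639e-05,
        4.90320381e-03, -5.95517491e-06]), 'position': array([ 0.19098397, -0.54189868,  0.23056219]), 'tool_rot': array([-3.13997907e+00, -1.14968875e-05,  3.38851929e-01]), 'ft_force': array([-0.20550811,  0.7020718 , -0.68238248]), 'moment': array([0.01592208, 0.00391694, 0.02435034]), 'finger_force': 0.0, 'grip_width': 0.08549214960729189} -0.0187
```

View pics/top0.png

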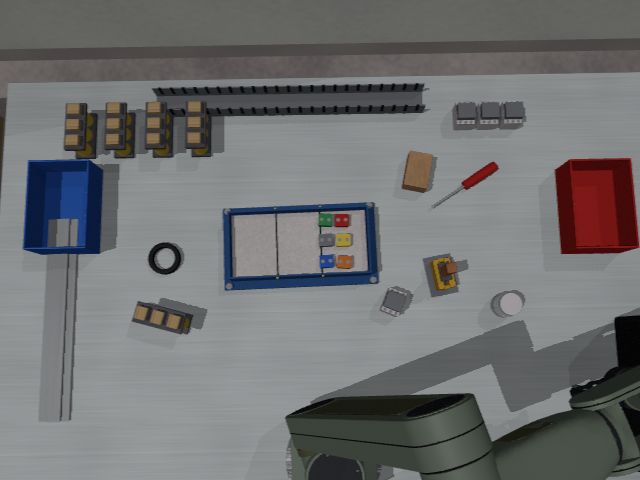

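View pics/side0.png

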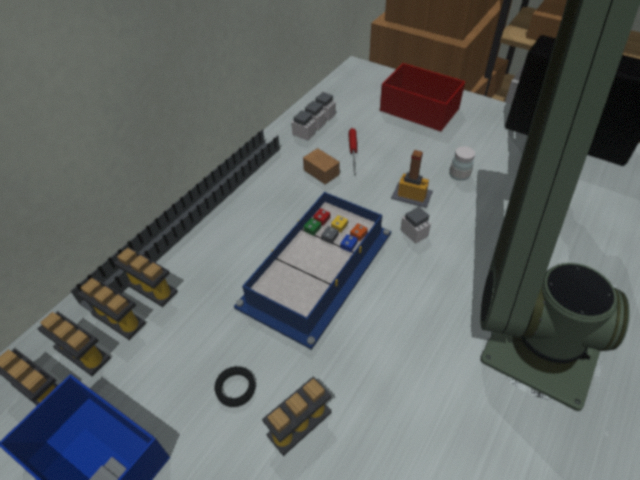

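The top view shows the feeder at px (224–378, 203–290). The blocks are at its right end (world −y): green, grey and blue in front, red, yellow and orange at the wall end. The rest with the rake is at about (445, 272). The contactor (397, 300) and jar (508, 304) are nearby.

```bash
cat > h.py <<'E'
import numpy as np,cv2
from cell import ctrl,jaws,vision,job
def cloud(n,d):
    m=vision.camera_model(n);f=240/np.tan(np.radians(m['vfov']/2))
    v,u=np.mgrid[:480,:640]
    c=np.stack([(u-m['cx'])/f*d,(v-m['cy'])/f*d,d],-1)
    return (c-m['t'])@m['R']
def ray(n,uv,z):
    m=vision.camera_model(n);f=240/np.tan(np.radians(m['vfov']/2))
    uv=np.atleast_2d(uv).astype(float)
    r=np.c_[(uv-[m['cx'],m['cy']])/f,np.ones(len(uv))]@m['R']
    C=-m['R'].T@m['t']
    return C+r*((z-C[2])/r[:,2])[:,None]
def hsv(p): return cv2.cvtColor(p,cv2.COLOR_RGB2HSV)
E
python3 - <<'E'
from h import *
np.set_printoptions(precision=4,suppress=True)
p=np.load('pics/top0c.npy');d=np.load('pics/top0.npy');H=hsv(p);P=cloud('top',d)
roi=np.zeros((480,640),bool);roi[190:300,210:390]=1
m=cv2.inRange(H,(100,100,20),(125,255,170)).astype(bool)&roi
n,l,s,c=cv2.connectedComponentsWithStats(m.astype(np.uint8));k=1+s[1:,4].argmax();m=l==k
hull=cv2.convexHull(np.argwhere(m)[:,::-1].astype(np.int32))
q=ray('top',hull[:,0],0.012)[:,:2].astype(np.float32)
r=cv2.minAreaRect(q);print('flange',r)
c=np.array(r[0]);w,h=r[1];a=np.radians(r[2])
if w>h:a-=np.pi/2
a=(a+np.pi/2)%np.pi-np.pi/2;print('tray',c,a)
R=np.array([[np.cos(a),-np.sin(a)],[np.sin(a),np.cos(a)]])
L=(P[...,:2]-c)@R
rim=roi&(abs(P[...,2]-.078)<.005)&(d>0)
rr=cv2.minAreaRect(P[rim][:,:2].astype(np.float32));print('rim',rr)
bed=roi&(abs(L[...,0])<.06)&(L[...,1]>-.16)&(L[...,1]<.155)&(H[...,1]<40)&(H[...,2]>140)&(P[...,2]<.072)
for y in np.arange(-.16,.16,.02):
    k=bed&(abs(L[...,1]-y-.01)<.01)
    if k.sum()>5: print('y%.2f z %.4f sd %.4f n%d'%(y+.01,np.median(P[k][:,2]),P[k][:,2].std(),k.sum()))
for nm,lo,hi in (('green',45,80),('yellow',22,32),('blue',100,125),('redL',0,4),('orange',6,16)):
    k=(abs(L[...,0])<.075)&(L[...,1]>-.165)&(L[...,1]<0)&(H[...,0]>=lo)&(H[...,0]<=hi)&(H[...,1]>110)&(H[...,2]>90)
    if k.sum(): print(nm,k.sum(),np.median(L[k],0),np.median(P[k][:,2]),L[k].min(0),L[k].max(0))
# rest
ro=np.zeros((480,640),bool);ro[245:300,422:475]=1
t=ro&(P[...,2]>.135)&(P[...,2]<.16);print('handle top',t.sum(),P[t].mean(0),cv2.minAreaRect(P[t][:,:2].astype(np.float32)))
y=ro&cv2.inRange(H,(18,120,80),(32,255,255)).astype(bool)&(abs(P[...,2]-.052)<.005)
print('rails',y.sum(),cv2.minAreaRect(P[y][:,:2].astype(np.float32)),np.median(P[y][:,2]))
b=ro&(P[...,2]>.058)&(P[...,2]<.075);print('bar',b.sum(),P[b].mean(0) if b.any() else 0)
tb=np.zeros((480,640),bool);tb[300:330,260:300]=1;print('table z',np.median(P[310:330,240:280,2]))
cv2.imwrite('pics/rest.png',cv2.resize(p[240:305,380:480,::-1],None,fx=7,fy=7,interpolation=cv2.INTER_CUBIC))
E
```

```text
flange ((0.5216608643531799, 0.07665587216615677), (0.20739194750785828, 0.38333430886268616), 1.6543657779693604)
tray [0.5217 0.0767] 0.028874129857882735
rim ((0.49643394351005554, 0.05768394470214844), (0.22382891178131104, 0.3844824433326721), 0.7037514448165894)
y-0.15 z 0.0476 sd 0.0037 n310
y-0.13 z 0.0473 sd 0.0034 n194
y-0.11 z 0.0477 sd 0.0029 n78
y-0.09 z 0.0475 sd 0.0029 n77
y-0.07 z 0.0474 sd 0.0035 n81
y-0.05 z 0.0481 sd 0.0033 n137
y-0.03 z 0.0481 sd 0.0033 n393
y-0.01 z 0.0483 sd 0.0035 n389
y0.01 z 0.0484 sd 0.0033 n387
y0.03 z 0.0494 sd 0.0033 n390
y0.05 z 0.0491 sd 0.0038 n229
y0.07 z 0.0498 sd 0.0034 n391
y0.09 z 0.0497 sd 0.0033 n390
y0.11 z 0.0501 sd 0.0033 n393
y0.13 z 0.0506 sd 0.0035 n391
y0.15 z 0.0508 sd 0.0034 n289
green 117 [ 0.0549 -0.0668] 0.0677513624343956 [ 0.0385 -0.0819] [ 0.0685 -0.0515]
yellow 143 [-0.0014 -0.1083] 0.06710245372040105 [-0.0133 -0.1256] [ 0.0165 -0.0915]
blue 141 [-0.0495 -0.0649] 0.06760378588758471 [-0.0636 -0.0819] [-0.0337 -0.0494]
redL 143 [ 0.0499 -0.1076] 0.06745252607795602 [ 0.0363 -0.1244] [ 0.0662 -0.0903]
orange 149 [-0.0534 -0.1074] 0.06793864050615303 [-0.0673 -0.1266] [-0.036  -0.0903]
handle top 119 [ 0.4455 -0.2739  0.1434] ((0.44604605436325073, -0.27490848302841187), (0.02446858398616314, 0.024721700698137283), 7.880181312561035)
rails 199 ((0.44262421131134033, -0.274596244096756), (0.07553015649318695, 0.0426306426525116), 10.21314525604248) 0.05077437092505585
bar 98 [ 0.4413 -0.2721  0.0646]
table z -0.0013047593795583409
```

View pics/rest.png

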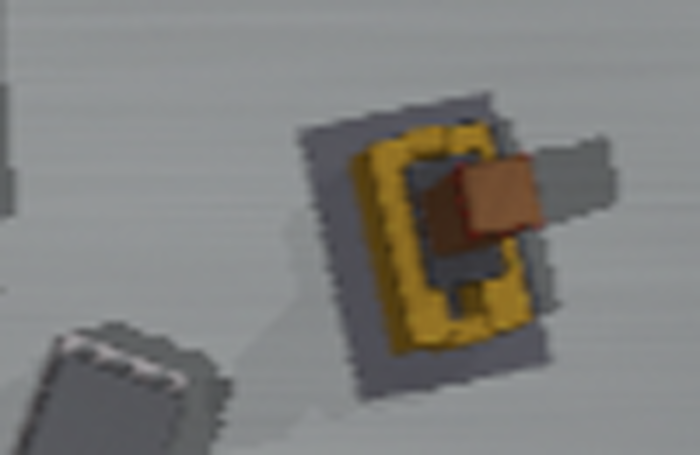

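```bash
python3 - <<'E'
from h import *
np.set_printoptions(precision=4,suppress=True)
d=np.load('pics/side0.npy');P=cloud('side',d)
t=(np.hypot(P[...,0]-.446,P[...,1]+.275)<.03)&(P[...,2]>.138)&(P[...,2]<.155)
q=P[t];print('side handle top',t.sum(),q.mean(0),cv2.minAreaRect(q[:,:2].astype(np.float32)))
E
cat > go1.py <<'E'
from h import *
np.set_printoptions(precision=4,suppress=True)
g=np.array([.4455,-.2745]);o=[np.pi,0,.175]
ctrl.movep([*g,.20],o); 
ctrl.move_straight([*g,.092],vel=.12)
print(ctrl.observe()['clock'])
jaws.grip(0.0)
s=ctrl.observe();print(s['clock'],s['position'],s['tool_rot'],s['grip_width'],s['ft_force'],s['moment'],s['finger_force'])
ctrl.move_straight([*g,.24],vel=.12)
f=[]
for i in range(10): ctrl.sleep(.03);f.append(ctrl.observe()['ft_force'])
s=ctrl.observe();print(s['clock'],s['position'],np.mean(f,0),np.std(f,0),s['grip_width'])
for n in('top','side'):
    p,d=vision.camera(n);cv2.imwrite(f'pics/{n}1.png',p[:,:,::-1]);np.save(f'pics/{n}1.npy',d);np.save(f'pics/{n}1c.npy',p)
E
```

```text
side handle top 79 [ 0.4415 -0.2718  0.144 ] ((0.44166141748428345, -0.273715078830719), (0.025679534301161766, 0.02731572650372982), 6.716216087341309)
```

```bash
sed -i 's/g=np.array.*;o=/g=np.array([.4437,-.2738]);o=/' go1.py; python3 go1.py; python3 -c "
import cv2
a=cv2.imread('pics/side1.png')[100:300,220:500];cv2.imwrite('pics/s1.png',cv2.resize(a,None,fx=2.8,fy=2.8))"
```

```text
2.5333
3.1167 [ 0.4439 -0.274   0.0921] [ 3.141  -0.0004  0.1752] 0.023254673730127823 [-1.1099 -0.0355  0.2671] [-0.1116 -0.0635  0.0215] 61.80950403213501
4.8333 [ 0.4436 -0.2738  0.2397] [ 0.1211 -0.1022 -1.6739] [0.3857 0.3222 0.5057] 0.023564380067869897
```

View pics/s1.png

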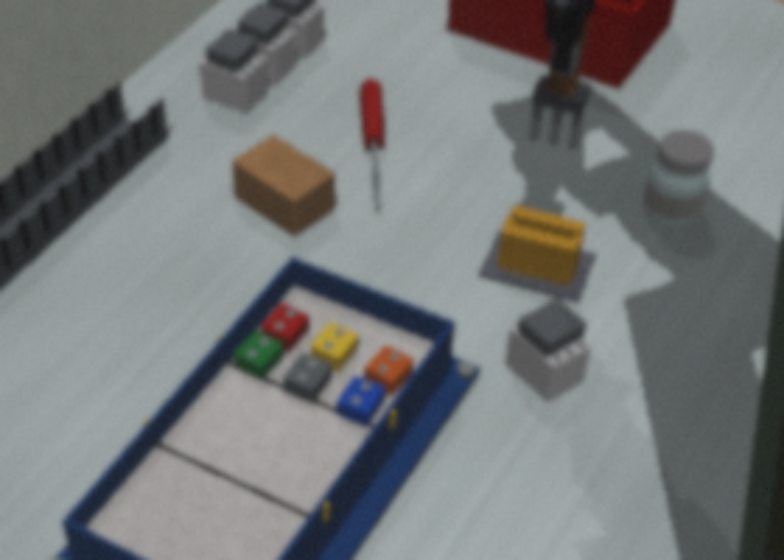

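The rake is held upright, and the wrist reads its weight as −1.67 N. The tines are clear, and the feeder and rest are undisturbed. Next is the centre lane, raked into the far third under force control.

```bash
cat >> h.py <<'E'
C=np.array([.5212,.0770]);A=.0289;TARGET=3.5
def W(x,y): return C+[x*np.cos(A)-y*np.sin(A),x*np.sin(A)+y*np.cos(A)]
ORI=[np.pi,0,A]
def fz(n=4):
    f=[]
    for _ in range(n): ctrl.sleep(.02);f.append(ctrl.observe()['ft_force'])
    return np.mean(f,0)
def touch(x,y,zair):
    """descend at feeder (x,y) to zair (TCP), take bias, then feel for the bed"""
    ctrl.movep([*W(x,y),.21],ORI); ctrl.move_straight([*W(x,y),zair],vel=.1); ctrl.sleep(.15)
    b=fz(10);z=zair
    for _ in range(35):
        z-=.001 
        ctrl.move_straight([*W(x,y),z],vel=.015)
        F=(fz(3)-b)[2]
        if F>1.8: break
    else: raise SystemExit('no bed')
    print('touch z %.4f F %.1f t %.1f'%(z,F,ctrl.observe()['clock']))
    return z,b
def stroke(x,ys,z,b,slope=.017):
    """rake along feeder y through ys, tines riding at about TARGET N"""
    yp=ys[0];log=[]
    for y in ys:
        far=np.clip((y+.055)/.223,0,1)
        F=(fz(3)-b);e=TARGET-F[2]
        dz=-np.clip(e*(.15+.2*far)*1e-3,-.0015,.0010)+(slope*(y-yp) if y>-.055 else 0)
        z+=dz;yp=y
        ctrl.move_straight([*W(x,y),z],vel=.04)
        log.append((round(y*1e3),round(z*1e3,1),*np.round(F,1)))
        if F[2]>10: z+=.0015
    F=fz(4)-b
    for l in log[::2]: print(*l)
    print('end F',F,'t',ctrl.observe()['clock']);return z
def leave(x,y,back,z):
    ctrl.move_straight([*W(x,y-back),z],vel=.03); ctrl.move_straight([*W(x,y-back),.21],vel=.1)
E
python3 - <<'E'
from h import *
np.set_printoptions(precision=4,suppress=True)
p=np.load('pics/side1c.npy');H=hsv(p)
roi=np.zeros((480,640),np.uint8);roi[185:350,225:395]=255
m=cv2.inRange(H,(100,100,20),(125,255,190))&roi
n,l,s,c=cv2.connectedComponentsWithStats(m);m=l==1+s[1:,4].argmax()
hull=cv2.convexHull(np.argwhere(m)[:,::-1].astype(np.int32))
P=cloud('side',np.load('pics/side1.npy'))
for n in('side','top'):
    P=cloud(n,np.load(f'pics/{n}1.npy'));L=(P[...,:2]-C)@np.array([[np.cos(A),-np.sin(A)],[np.sin(A),np.cos(A)]])
    for ax,nm in((0,'x'),(1,'y')):
        o=1-ax;lim=(.07,.15)[o];k=(abs(L[...,o])<lim)&(abs(P[...,2]-.082)<.009)&(abs(abs(L[...,ax])-(.081,.170)[ax])<.012)
        v=L[k][:,ax];print(n,nm,np.median(v[v<0]),np.median(v[v>0]),len(v))
z,b=touch(0,-.146,.146)
print(b)
z=stroke(0,np.arange(-.146,.0815,.0095),z,b)
leave(0,.0805,.004,z)
p,d=vision.camera('top');cv2.imwrite('pics/top2.png',p[:,:,::-1]);cv2.imwrite('pics/t2.png',cv2.resize(p[190:300,210:400,::-1],None,fx=4,fy=4))
E
```

```text
side x -0.0834316911060077 0.07842408767402059 554
side y -0.16827504095542004 0.17129606261437863 294
top x -0.08004355216738969 0.08160020316839647 387
top y -0.1686744224068326 0.17059498079945054 191
touch z 0.1340 F 3.2 t 10.5
[-0.1487 -0.1794 -1.5822]
-146 134.0 -0.7 0.4 3.6
-127 134.1 1.0 0.3 4.2
-108 134.4 -0.3 1.1 4.4
-89 134.4 0.2 0.9 3.6
-70 134.1 0.3 1.3 2.8
-51 134.4 0.1 0.9 3.7
-32 134.6 0.6 0.6 3.4
-13 134.7 0.1 0.3 2.7
6 135.0 0.3 0.5 3.3
25 135.2 0.0 0.4 2.9
44 135.4 0.2 0.4 3.3
63 135.5 0.3 0.6 3.1
end F [-0.0042  0.9926  3.0006] t 21.0583
```

View pics/t2.png

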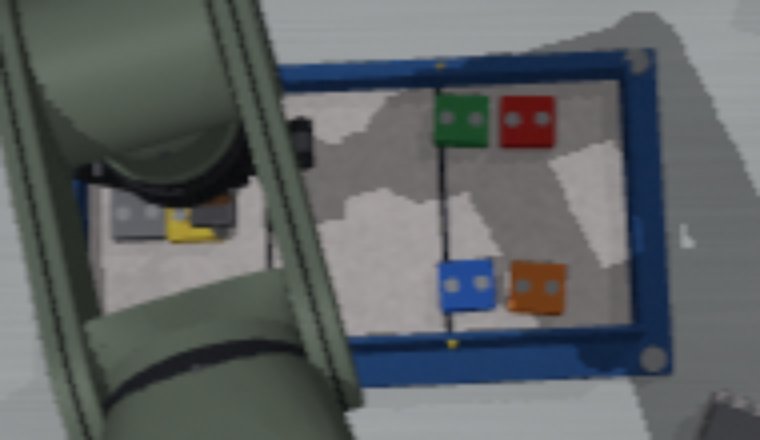

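Grey and yellow are now in the far third at about (140–200, 215), and contact stayed at 2.7–4.4 N throughout. Green and blue overhang the first line. Next I rake the blue/orange lane to the middle third, then draw green/red back clear of the line.

```bash
python3 - <<'E'
from h import *
np.set_printoptions(precision=4,suppress=True)
z,b=touch(-.046,-.146,.138)
z=stroke(-.046,np.arange(-.146,-.035,.0098),z,b)
leave(-.046,-.038,.004,z)
z,b=touch(.047,-.030,.138)
z=stroke(.047,np.arange(-.030,-.0595,-.0072),z,b)
leave(.047,-.0588,-.004,z)
g=np.array([.4437,-.2738])
ctrl.movep([*g,.20],[np.pi,0,.175])
p,d=vision.camera('top');np.save('pics/top3.npy',d);np.save('pics/top3c.npy',p)
cv2.imwrite('pics/t3.png',cv2.resize(p[190:300,210:400,::-1],None,fx=4,fy=4))
P=cloud('top',d);H=hsv(p);L=(P[...,:2]-C)@np.array([[np.cos(A),-np.sin(A)],[np.sin(A),np.cos(A)]])
up=((abs(L[...,0])<.076)&(abs(L[...,1])<.165)&(H[...,1]>110)&(P[...,2]>.06)).astype(np.uint8)
for nm,lo,hi in (('green',45,80),('yellow',22,32),('blue',100,125),('redL',0,4),('orange',6,16)):
    k=(up>0)&(H[...,0]>=lo)&(H[...,0]<=hi)
    if k.sum()>20: print(nm,k.sum(),np.median(L[k],0),np.percentile(L[k][:,1],[2,98]))
k=(abs(L[...,0])<.076)&(abs(L[...,1])<.162)&(H[...,1]<60)&(H[...,2]<130)&(P[...,2]>.062);print('grey',k.sum(),np.median(L[k],0),np.percentile(L[k][:,1],[2,98]))
print(ctrl.observe()['clock'])
E
```

```text
touch z 0.1340 F 3.9 t 25.6
-146 134.1 -0.9 -0.9 4.2
-126 134.2 0.2 0.6 4.0
-107 134.4 0.4 1.0 3.7
-87 134.3 -0.2 0.0 3.6
-68 134.4 0.4 0.8 4.1
-48 134.4 -0.0 0.4 3.3
end F [0.1915 0.7195 2.993 ] t 30.8
touch z 0.1340 F 4.0 t 34.8
-30 134.1 -1.2 -0.5 3.8
-44 134.3 0.1 0.0 4.5
-59 134.3 -0.2 0.1 4.6
end F [-0.3041 -1.219   3.3353] t 36.7333
green 119 [ 0.0534 -0.0794] [-0.0944 -0.0646]
yellow 154 [0.0008 0.098 ] [0.0819 0.1153]
blue 139 [-0.0496  0.0172] [0.0027 0.0323]
redL 134 [ 0.049  -0.1132] [-0.1286 -0.0983]
orange 149 [-0.054  -0.0162] [-0.0966 -0.0013]
grey 251 [0.0045 0.1256] [-0.1206  0.1496]
39.2
```

View pics/t3.png

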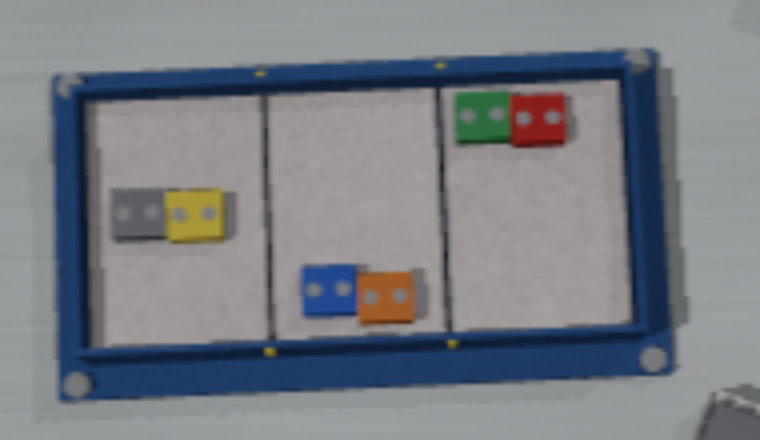

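Each third now holds two blocks, all clear of the lines: grey/yellow in the far third (110–225, 215), blue/orange in the middle (300–412, 290), green/red in the near (455–567, 118). Now I return the rake to its rest, feeling for the rails.

```bash
python3 - <<'E'
from h import *
np.set_printoptions(precision=4,suppress=True)
g=np.array([.4437,-.2738]);ctrl.sleep(.1);b=fz(8)
for z in (.146,.138,.128,.116,.104,.097,.095,.0940,.0932,.0926,.0921,.0917,.0913,.0909):
    ctrl.move_straight([*g,z],vel=.04);F=fz(3)-b
    if F[2]>2.0 or np.abs(F).max()>4: break
print('z',z,F,ctrl.observe()['position'])
if z<.094:
    jaws.grip(.085);ctrl.sleep(.2)
    ctrl.move_straight([*g,.24],vel=.12)
    ctrl.movep([.30,-.45,.28],[np.pi,0,.175])
    for n in('top','side'):
        p,d=vision.camera(n);cv2.imwrite(f'pics/{n}4.png',p[:,:,::-1])
    a=cv2.resize(cv2.imread('pics/top4.png')[235:310,380:500],None,fx=3.3,fy=3.3);c=cv2.resize(cv2.imread('pics/side4.png')[130:230,340:500],(396,248))
    cv2.imwrite('pics/f4.png',np.hstack([a[:247],c[:247]]))
print(ctrl.observe()['clock'])
E
```

```text
z 0.0926 [ 1.316  -4.0372  1.1841] [ 0.4438 -0.2739  0.0927]
47.625
```

View pics/f4.png

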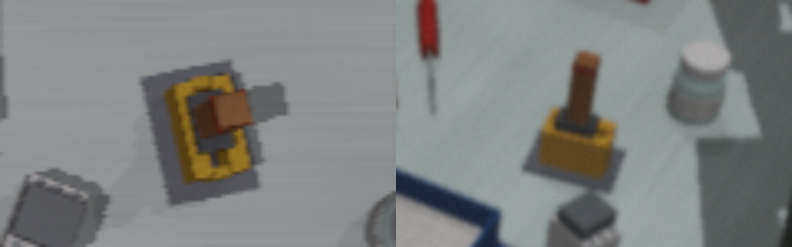

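The rake stands upright and seated in its rest, and the arm is clear of everything.

```bash
python3 -c "
from cell import job
print(job.close_job())"
```

```text
the job is handed in; nothing more can be done
None
```

The job is handed in at about 48 s: two blocks lie in each third, clear of the lines; sampled tine force on the bed was about 3–5 N; and the rake stands back in its rest.

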